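# Pop the touch-latch door of the bamboo shelf and swing it wide open

## Task

The green door of the bamboo shelf has a push-to-open catch and no handle: press it in at the yellow mark and let go, so that the spring sets it ajar by itself. Then swing it wide open by pushing from behind its free edge with a fingertip, until it stands about square to the shelf's front, and leave it so. Do not grip the door or pick anything up, and leave the sugar bowl, the scoop, the jar and the wooden spoon where they are.

Things in the scene. Friction and masses are not known exactly. Their poses are not given: they have to be found in the camera images.
- shelf: Two-tier bamboo shelf, fixed, 200 deep (x) x 260 wide (y) x 170 high. Origin: centre of its footprint, on the counter. Its -x side is the front, with the door, towards the robot; +y is its left seen from the robot. Upper board: top at z 170, front edge at x -100. The lower tier is open at back and sides; a green silicone lid and an aluminium clip are fixed on it.
- door (a joint): Opening angle of the green door (rad): 0 latched shut, about 0.5 ajar on its spring plunger, 1.57 square to the front, stop at 1.75; pressed in it goes negative, stop at -0.04. Springing ajar takes under 1 s after the finger withdraws; it does not latch again. Past ajar it turns easily (below 1 N at the edge) and stays where left.
- press_spot (a point): Centre of the yellow disc (24 across) on the door's outer face, 205 from the hinge line, 40 below the door's top; a yellow strip on the top edge above it marks it from above. The catch lets go when pressed in about 5 here (about 4 N, firm stop at 8); the door cannot be pulled open before. Moves with the door: x points into the door, y towards the hinge, z up.
- hinge_top (a point): Upper end of the door's upright hinge line, 170 above the counter, mid-thickness of the door, 13 before the shelf's front edge at its left (+y). Fixed, axes as the shelf's. Door panel: 12 thick, from 20 to 170 above the counter, free edge 235 from the hinge line at the shelf's right (-y) when shut; it swings out to the front (-x), then left.
- sugar_bowl: White ceramic sugar bowl with a blue lid, 90 across, 85 high, loose on the upper board, its front at least 85 behind the board's front edge. Origin: centre of its underside.
- scoop: Steel scoop 120 long lying roughly crosswise on the upper board, at least 75 behind its front edge. Origin: underside, about mid-length.
- jar: Amber glass jar, 60 across, 90 high, standing on the counter to the right of the door, outside its swing. Origin: centre of its underside.
- wooden_spoon: Wooden spoon 240 long lying on the counter to the left of the shelf's front, outside the door's swing. Origin: underside, about mid-length.
There are look-alikes about, which are no part of the job. There is more than one size of the jar; the one meant has the size given above. Of the things that look like the sugar_bowl, the smaller one is meant.

How it is judged:
By the outcome, as a careful person would: the job done as asked, in the order asked, and still so for the second after the job is handed in, with the robot touching nothing.
It also fails if it takes over 48 s, if anything falls off the work surface, if the arm or the gripper's body presses on something with over 40 N, if the wrist force passes 120 N, or if a joint passes its speed limit or range.

## Robot

A 7-joint arm with a two-finger parallel gripper is mounted at the origin on the work surface. World frame = base frame: x ahead of the robot, y to its left, z up, the work surface at z = 0. Lengths are in m, angles in rad, forces in N, time in s.
With the tool pointing down it reaches from about 0.4 to 0.85 m from the base axis. Payload 4.5 kg.
Tool frame: the origin (TCP) lies on the centre line of the jaws, within the pads' length; the fingertips stand 8 mm ahead of it and the grasp point (between the pads) lies 11 mm behind it; z points along the fingers, x is the direction in which the jaws open and shut, and the axes are right-handed (so a half turn about z gives the same grasp; the last joint's range is limited). The gripper opens to 88 mm and grips with 3 to 60 N. Pads are 18 mm wide; open, the fingers measure 123 mm over their backs; the gripper's body (75 mm by 187 mm) begins 45 mm behind the grasp point.
Start: joints at [1.322, 0.689, -0.195, 1.565, 0.157, 0.902, -0.215], TCP at [0.174, -0.6, 0.247] pointing down, gripper open.
Joint ranges: [-3.01, 3.01], [-0.46, 2.08], [-1.47, 1.51], [0.13, 2.56], [-1, 4.14], [0.04, 2.09], [-2.66, 2.66]. Speed limits (rad/s): [2.57, 2.57, 3.14, 3.14, 3.14, 3.14, 3.14].

## Interface

Orientations are given as a unit quaternion [x, y, z, w].
In Python, from plant import get_state, snapshot, finish_job, boxes_of, pinpoint gives the robot as it stands.
- The arm moves only by the shell command python3 -m creep 'ROWS' [FORCE]. ROWS is JSON, a list of rows, each an object with "hand": the finger opening in m, from 0 to 0.0881; "slide": the shift along the tool's x, y, z in m, a list of three; "turn": the turn about the tool's z in degrees. A call has 1 to 5 rows; each row shifts and turns the commanded pose from where the row before left it, along the tool's axes as they then stand; what a row does not reach is not made up. A row lasts 1/8 s, in which the tool goes at most 62.5 mm and 10.7 degrees, less where a joint would pass 70% of its speed; a pose out of reach is approached as far as the arm can. A call is refused whole if a number of a shift passes 0.0625 or a number of a turn 10.7, either way. A call with a gripper value outside its range is refused whole. The fingers move at their own pace and stop on an object; FORCE is the grip in N (left out, the last holds). Time passes only in rows, so rows that do not move let the fingers close. It gives the time, the measured TCP pose, the force and the opening at its end, in the units of the state.
- get_state(): the state, without advancing time (a new reading comes with each control period).
- snapshot(name): name is "side" or "top" or "wrist"; returns a dict with "frame" (384x512x3 uint8, red, green, blue), "depth" (384x512 float32, m along the optical axis (not along the pixel's ray), 0 where there is no reading), "mtx" (3x3 intrinsics, pixels), "camera_from_world" (4x4, takes a point from world to camera coordinates). Camera axes: x right, y down, z forward; pixel columns grow to the right and rows downward; lengths in m; the calibration is good to about 2 mm. A picture is of the moment at which its call begins.
- finish_job(): hands the job in, once; it reports no verdict.
Trained networks look in a picture, given as the dict that the camera call returned (one of the last four; its "shot" number tells which), for a name from the list of things; names that differ only in an ending like _2 or _b are one class to them, and where a whole thing is asked for, a point or a joint stands for the part that bears it (a point fixed in the world has none). Each returns a list of dicts, best first, with "conf" (0 to 1); they miss things now and then, are a little off and sometimes report something else, mostly with a low value. They report only what shows in the picture. A call takes as long as a camera call. They do not tell look-alikes from the thing itself.
- boxes_of(target, picture): "uv" ([column, row] in pixels, amid what is visible of it).
- pinpoint(target, picture): "uv" ([column, row] in pixels: a listed point, or the origin of a listed thing).
The state is a dict: "clock": time; "q": joint angles; "qd": joint speeds; "joint_torque": joint torques, N m; "tool_pos": TCP position; "eef_rot": TCP orientation; "contact_force": force on the tool from outside, world axes, zero at the start; "moment": the same for the moment, N m; "opening": opening from 0.0 (shut) to 1.0 (fully open).
Only numpy, scipy, OpenCV 4.12 (cv2) and the standard library are available. Lean on these libraries where they do the work, as an engineer would, in place of code of your own. Each camera call takes 0.05 s, during which the arm holds its last target.

## Working session

There is one attempt and no reset: what is moved stays moved. The work goes in short steps, Python scripts to look and compute and a shell command to move; the robot and the scene stay as the last step left them, time stands still between calls to the robot, and variables do not carry over. Pictures are saved under pics/ and viewed, and the job is handed in when it is done.

```bash
ls; mkdir -p pics
python3 - <<'E'
from plant import *
import cv2
s=get_state();print(s)
for n in("side","top","wrist"):
    p=snapshot(n);cv2.imwrite(f"pics/{n}0.png",p["frame"][:,:,::-1])
    for t in("press_spot","hinge_top","door","shelf","sugar_bowl","jar","scoop","wooden_spoon"):
        try:print(n,t,[(d["uv"],d["conf"]) for d in pinpoint(t,p)][:3])
        except Exception as e:print(t,e)
E
```

```text
pics
{'clock': 0.0, 'q': array([ 1.32181524,  0.68996173, -0.19450335,  1.56632394,  0.15733689,
        0.90250695, -0.21510159]), 'qd': array([-0.00106948, -0.00061107, -0.00057638, -0.0007272 , -0.00041977,
        0.00119939,  0.00045784]), 'joint_torque': array([ 8.36422096e-04, -5.27564156e+01, -1.26674920e+00, -1.53426754e+01,
       -5.26727457e-02,  6.59688871e-03,  1.93027836e-04]), 'tool_pos': array([ 0.17416133, -0.5996114 ,  0.245929  ]), 'eef_rot': array([ 7.99724189e-01, -6.00366893e-01, -7.69505639e-04, -4.71974766e-04]), 'contact_force': array([ 0.59194232,  0.22550521, -0.40708966]), 'moment': array([ 0.03679799, -0.0768938 , -0.03981734]), 'opening': 0.9966352383799659}
side press_spot [([306.7, 187.1], 0.63)]
side hinge_top [([227.3, 203.5], 0.7)]
door it knows: hinge_top, jar, press_spot, scoop, shelf, sugar_bowl, wooden_spoon
side shelf [([244.0, 213.5], 0.76)]
side sugar_bowl [([210.0, 162.9], 0.98), ([102.1, 297.3], 0.94)]
side jar [([357.2, 218.5], 0.79), ([333.0, 199.4], 0.57)]
side scoop [([263.7, 148.1], 0.65)]
side wooden_spoon [([176.0, 276.2], 0.66)]
top press_spot [([291.5, 215.1], 0.81)]
top hinge_top [([215.8, 210.5], 0.67), ([326.5, 198.6], 0.22)]
door it knows: hinge_top, jar, press_spot, scoop, shelf, sugar_bowl, wooden_spoon
top shelf []
top sugar_bowl [([238.6, 153.4], 0.93), ([139.7, 196.6], 0.88)]
top jar [([329.0, 197.1], 0.91), ([328.5, 227.5], 0.52)]
top scoop [([280.3, 162.0], 0.79)]
top wooden_spoon [([185.2, 208.8], 0.83)]
wrist press_spot []
wrist hinge_top []
door it knows: hinge_top, jar, press_spot, scoop, shelf, sugar_bowl, wooden_spoon
wrist shelf []
wrist sugar_bowl []
wrist jar []
wrist scoop []
wrist wooden_spoon []
```

View pics/side0.png

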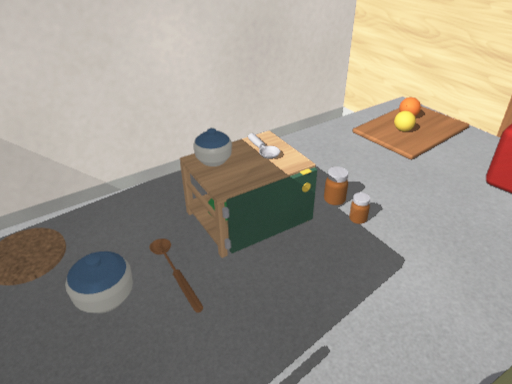

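View pics/top0.png

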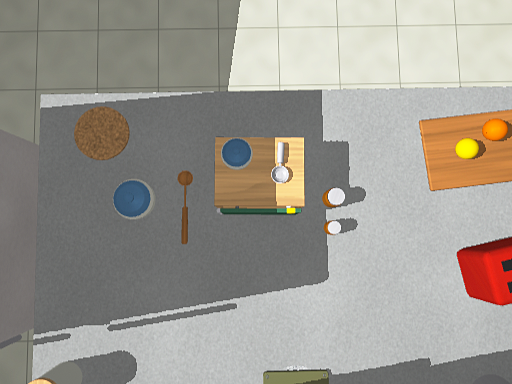

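```bash
cat > h.py <<'E'
import numpy as np
from plant import *
def w(p,uv,d=None):
    u,v=uv
    if d is None:
        d=p["depth"][int(round(v)),int(round(u))]
    c=np.linalg.inv(p["mtx"])@[u,v,1]*d
    return (np.linalg.inv(p["camera_from_world"])@np.r_[c,1])[:3]
def wz(p,uv,z):
    a=w(p,uv,0.);b=w(p,uv,1.)
    return a+(b-a)*(z-a[2])/(b[2]-a[2])
E
python3 - <<'E'
from h import *
np.set_printoptions(precision=4,suppress=True)
t=snapshot("top");s=snapshot("side")
for n,p in(("top",t),("side",s)):
    print(n,w(p,(255,191),0.), p["mtx"][0,0])
    for k in("press_spot","hinge_top","sugar_bowl","jar","scoop","wooden_spoon"):
        for d in pinpoint(k,p): print(n,k,d["conf"],w(p,d["uv"]), 'z.17',wz(p,d["uv"],.17),'z0',wz(p,d["uv"],0),'z.13',wz(p,d["uv"],.13))
E
```

```text
top [0.5418 0.1268 1.3129] 399.40316364800725
top press_spot 0.8 [0.5955 0.0027 0.0034] z.17 [0.5887 0.0185 0.17  ] z0 [0.5957 0.0024 0.    ] z.13 [0.5903 0.0147 0.13  ]
top hinge_top 0.65 [0.6122 0.2224 0.1494] z.17 [0.6109 0.2207 0.17  ] z0 [0.6212 0.2347 0.    ] z.13 [0.6133 0.224  0.13  ]
top sugar_bowl 0.97 [0.6515 0.4719 0.0972] z.17 [0.6449 0.4512 0.17  ] z0 [0.6602 0.4994 0.    ] z.13 [0.6485 0.4625 0.13  ]
top sugar_bowl 0.8 [0.7413 0.1611 0.2377] z.17 [0.7538 0.1632 0.17  ] z0 [0.7854 0.1686 0.    ] z.13 [0.7612 0.1645 0.13  ]
top sugar_bowl 0.39 [ 0.5968  0.0086 -0.    ] z.17 [0.5897 0.0239 0.17  ] z0 [0.5968 0.0086 0.    ] z.13 [0.5914 0.0203 0.13  ]
top jar 0.89 [ 0.6477 -0.1152  0.0942] z.17 [ 0.6411 -0.1002  0.17  ] z0 [ 0.6558 -0.1339  0.    ] z.13 [ 0.6445 -0.1081  0.13  ]
top scoop 0.63 [0.7356 0.0447 0.1847] z.17 [0.7382 0.0436 0.17  ] z0 [0.7674 0.0312 0.    ] z.13 [0.7451 0.0407 0.13  ]
top wooden_spoon 0.75 [0.6243 0.335  0.0005] z.17 [0.6137 0.3081 0.17  ] z0 [0.6244 0.335  0.    ] z.13 [0.6162 0.3144 0.13  ]
side [-0.0021  0.5358  0.694 ] 415.11489436547953
si
[... 308 characters left out ...]
3943 0.17  ] z0 [0.6163 0.3484 0.    ] z.13 [0.5005 0.3835 0.13  ]
side sugar_bowl 0.59 [0.7267 0.1936 0.1942] z.17 [0.7621 0.177  0.17  ] z0 [1.0099 0.0606 0.    ] z.13 [0.8204 0.1496 0.13  ]
side jar 0.76 [ 0.6318 -0.1119  0.0165] z.17 [0.4882 0.0348 0.17  ] z0 [ 0.6473 -0.1278  0.    ] z.13 [ 0.5256 -0.0035  0.13  ]
side jar 0.68 [ 0.5372 -0.1124  0.0192] z.17 [0.4167 0.0324 0.17  ] z0 [ 0.5525 -0.1308  0.    ] z.13 [ 0.4486 -0.006   0.13  ]
side scoop 0.73 [0.7225 0.0538 0.1783] z.17 [0.7342 0.046  0.17  ] z0 [ 0.973  -0.1128  0.    ] z.13 [0.7904 0.0087 0.13  ]
side wooden_spoon 0.91 [0.6169 0.3505 0.0004] z.17 [0.4656 0.3958 0.17  ] z0 [0.6173 0.3504 0.    ] z.13 [0.5013 0.3851 0.13  ]
```

The side view shows the door shut, with the yellow disc at (307,187) and the strip at (305,172). In the top view the strip is at (291,211), the small bowl at (238,153) on the board, and a big look-alike bowl at (133,199). There are two jars, at (335,197) and (333,227). The spoon is at (185,208) and well left of the shelf. Next I fit the door line.

Run:
```python
from h import *
import cv2
np.set_printoptions(precision=4,suppress=True)
t=snapshot("top");s=snapshot("side")
def cloud(p):
    v,u=np.mgrid[0:384,0:512];d=p["depth"]
    c=np.stack([u,v,np.ones_like(u)],-1)@np.linalg.inv(p["mtx"]).T*d[...,None]
    M=np.linalg.inv(p["camera_from_world"]);return c@M[:3,:3].T+M[:3,3]
for n,p in(("top",t),("side",s)):
    P=cloud(p);hsv=cv2.cvtColor(p["frame"],cv2.COLOR_RGB2HSV)
    ye=(hsv[...,0]>22)&(hsv[...,0]<32)&(hsv[...,1]>200)&(P[...,1]>-.05)&(P[...,1]<.1)&(P[...,0]>.5)&(P[...,0]<.7)
    gr=(hsv[...,0]>50)&(hsv[...,0]<95)&(hsv[...,1]>90)&(P[...,1]>-.05)&(P[...,1]<.26)&(P[...,0]>.5)&(P[...,0]<.7)&(P[...,2]>.03)
    for k,m in(("yel",ye),("yel disc",ye&(P[...,2]<.15)),("yel strip",ye&(P[...,2]>.155)),("green",gr)):
        q=P[m]; 
        if len(q): print(n,k,len(q),np.median(q,0),np.percentile(q,3,axis=0),np.percentile(q,97,axis=0))
    q=P[gr]
    if n=="side": print("slope dx/dy",np.polyfit(q[:,1],q[:,0],1))
# upper board outline
P=cloud(t);m=(abs(P[...,2]-.17)<.008)&(P[...,0]>.5)&(P[...,0]<.9)&(P[...,1]>-.1)&(P[...,1]<.3)
import cv2
r=cv2.minAreaRect(P[m][:,:2].astype(np.float32));print(r, cv2.boxPoints(r))
for uv in((336,197),(333,227)): print(uv,w(t,uv))
b=np.hstack([cv2.resize(t["frame"][120:260,200:360],None,fx=2.4,fy=2.4),cv2.resize(s["frame"][120:260,170:330][:, :],None,fx=2.4,fy=2.4)])
cv2.imwrite("pics/crop.png",b[:,:,::-1])
```

```text
top yel 46 [0.6016 0.0127 0.1697] [0.5967 0.0024 0.0894] [0.6076 0.024  0.1745]
top yel disc 7 [0.5969 0.0108 0.0904] [0.5966 0.0023 0.086 ] [0.5972 0.0212 0.1392]
top yel strip 32 [0.6031 0.0139 0.171 ] [0.5985 0.0035 0.1677] [0.6077 0.024  0.1752]
top green 343 [0.6018 0.1156 0.1689] [ 0.5973 -0.0075  0.0752] [0.6083 0.2075 0.1742]
side green 960 [0.5982 0.0865 0.1219] [ 0.5951 -0.0077  0.0359] [0.6028 0.2121 0.1695]
slope dx/dy [0.0312 0.5956]
((0.709374725818634, 0.1010693833231926), (0.26068052649497986, 0.21763062477111816), 88.73844909667969) [[ 0.5977 -0.0268]
 [ 0.8153 -0.0316]
 [ 0.821   0.229 ]
 [ 0.6035  0.2338]]
(336, 197) [ 0.6429 -0.1356  0.0902]
(333, 227) [ 0.5512 -0.1261  0.0728]
```

View pics/crop.png

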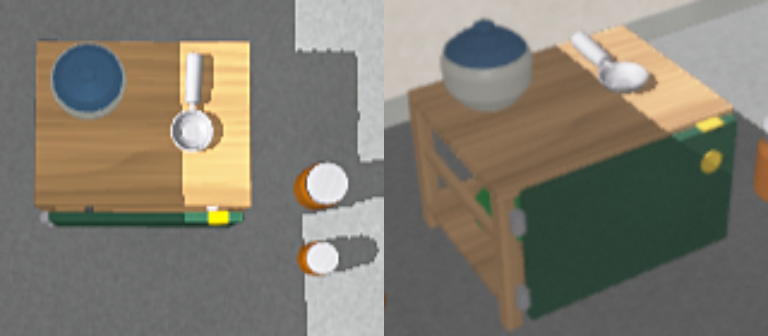

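Jar identity: the one at px (336,197) is 90 high, so it's the jar meant. The one at (333,227) is 73 high, so it's the look-alike. I avoid both. On the bowls, the small one on the board is meant. The disc centre is at about (0.596, 0.014, 0.130) and the hinge at about (0.608, 0.219). The strip is at z 0.171, which agrees with the given 0.170.

First I close the hand and align the tool.

```bash
python3 -m creep '[{"hand":0,"slide":[0,0,0],"turn":8.2},{"hand":0,"slide":[0,0,0],"turn":8.2},{"hand":0,"slide":[-0.05,-0.02,0],"turn":0},{"hand":0,"slide":[-0.05,-0.02,0],"turn":0},{"hand":0,"slide":[-0.05,-0.02,0],"turn":0}]' 10
```

```text
clock: 2.62
tool_pos: [0.2356, -0.4489, 0.2469]
eef_rot: [-0.706, 0.708, -0.0, 0.0]
contact_force: [1.4, -0.5, 0.1]
opening: 0.46
```

```bash
python3 -m creep '[{"hand":0,"slide":[-0.05,-0.02,0],"turn":0},{"hand":0,"slide":[-0.05,-0.025,0],"turn":0},{"hand":0,"slide":[-0.05,-0.025,0],"turn":0},{"hand":0,"slide":[-0.05,-0.025,0],"turn":0},{"hand":0,"slide":[-0.05,-0.025,0],"turn":0}]' 10
```

```text
clock: 3.25
tool_pos: [0.3568, -0.1993, 0.247]
eef_rot: [-0.706, 0.708, -0.001, 0.0]
contact_force: [0.6, -0.4, 1.5]
opening: 0.006
```

```bash
python3 -m creep '[{"hand":0,"slide":[-0.043,-0.03,0],"turn":0},{"hand":0,"slide":[-0.043,-0.03,0],"turn":0},{"hand":0,"slide":[-0.043,-0.03,0],"turn":0},{"hand":0,"slide":[-0.043,-0.03,0],"turn":0},{"hand":0,"slide":[-0.042,-0.03,0],"turn":0}]' 10
```

```text
clock: 3.88
tool_pos: [0.5076, 0.0143, 0.2469]
eef_rot: [-0.706, 0.708, -0.0, 0.0]
contact_force: [1.4, -0.2, -0.7]
opening: 0.007
```

```bash
python3 -m creep '[{"hand":0,"slide":[0,0,0.04],"turn":0},{"hand":0,"slide":[0,0,0.04],"turn":0},{"hand":0,"slide":[0,0,0.033],"turn":0},{"hand":0,"slide":[0,0,0],"turn":0}]' 10
python3 - <<'E'
from h import *
import cv2
s=snapshot("side");t=snapshot("wrist")
cv2.imwrite("pics/pre.png",np.hstack([s["frame"][100:300,150:400],t["frame"][::1,::1][92:292]])[:,:,::-1])
E
```

```text
clock: 4.38
tool_pos: [0.5051, 0.0127, 0.1321]
eef_rot: [-0.706, 0.708, 0.001, -0.002]
contact_force: [-0.6, 0.7, -0.4]
opening: 0.007
```

View pics/pre.png

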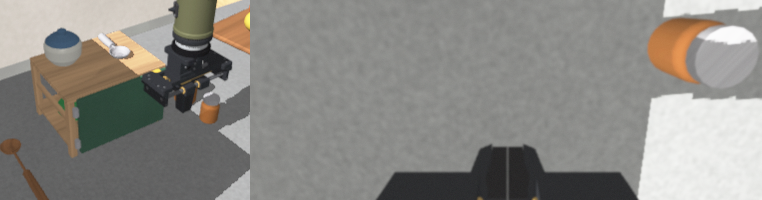

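The closed fingers hang in front of the door at the disc, at finger height. I approach and then feel for contact.

```bash
python3 -m creep '[{"hand":0,"slide":[0,-0.03,0],"turn":0},{"hand":0,"slide":[0,-0.03,0],"turn":0},{"hand":0,"slide":[0,-0.012,0],"turn":0},{"hand":0,"slide":[0,0,0],"turn":0}]'
```

```text
clock: 4.97
tool_pos: [0.579, 0.0124, 0.1346]
eef_rot: [-0.706, 0.708, -0.001, 0.001]
contact_force: [-0.0, 1.1, 0.5]
opening: 0.004
```

```bash
python3 -m creep '[{"hand":0,"slide":[0,-0.004,0],"turn":0},{"hand":0,"slide":[0,-0.003,0],"turn":0},{"hand":0,"slide":[0,0,0],"turn":0}]'
```

```text
clock: 5.35
tool_pos: [0.5846, 0.0124, 0.1336]
eef_rot: [-0.706, 0.708, 0.001, -0.001]
contact_force: [-1.6, 0.3, 2.2]
opening: 0.008
```

```bash
python3 -m creep '[{"hand":0,"slide":[0,-0.003,0],"turn":0},{"hand":0,"slide":[0,0,0],"turn":0}]'
```

```text
clock: 5.6
tool_pos: [0.5876, 0.0122, 0.1335]
eef_rot: [-0.706, 0.708, 0.001, -0.001]
contact_force: [-4.8, -0.1, 3.1]
opening: 0.01
```

```bash
python3 -m creep '[{"hand":0,"slide":[0,-0.003,0],"turn":0},{"hand":0,"slide":[0,0,0],"turn":0}]'
```

```text
clock: 5.85
tool_pos: [0.5912, 0.0121, 0.1336]
eef_rot: [-0.706, 0.708, 0.0, -0.0]
contact_force: [-4.0, -0.8, 1.5]
opening: 0.008
```

```bash
python3 -m creep '[{"hand":0,"slide":[0,-0.002,0],"turn":0},{"hand":0,"slide":[0,0,0],"turn":0}]'
```

```text
clock: 6.1
tool_pos: [0.593, 0.0121, 0.1335]
eef_rot: [-0.706, 0.708, 0.0, -0.001]
contact_force: [-5.3, -0.7, 2.5]
opening: 0.008
```

```bash
python3 -m creep '[{"hand":0,"slide":[0,-0.0015,0],"turn":0},{"hand":0,"slide":[0,0,0],"turn":0}]'
```

```text
clock: 6.35
tool_pos: [0.5931, 0.012, 0.1335]
eef_rot: [-0.706, 0.708, 0.001, -0.002]
contact_force: [-9.0, -0.6, 6.3]
opening: 0.006
```

```bash
python3 -m creep '[{"hand":0,"slide":[0,0.06,0],"turn":0},{"hand":0,"slide":[0,0.06,0],"turn":0},{"hand":0,"slide":[0,0.04,0],"turn":0},{"hand":0,"slide":[0,0,-0.05],"turn":0},{"hand":0,"slide":[0,0,-0.04],"turn":0}]'; python3 -m creep '[{"hand":0,"slide":[0,0,0],"turn":0},{"hand":0,"slide":[0,0,0],"turn":0},{"hand":0,"slide":[0,0,0],"turn":0}]'
cat > look.py <<'E'
from h import *
import cv2,sys
np.set_printoptions(precision=4,suppress=True)
out=[]
for n in("top","side"):
    p=snapshot(n)
    v,u=np.mgrid[0:384,0:512]
    c=np.stack([u,v,np.ones_like(u)],-1)@np.linalg.inv(p["mtx"]).T*p["depth"][...,None]
    M=np.linalg.inv(p["camera_from_world"]);P=c@M[:3,:3].T+M[:3,3]
    hsv=cv2.cvtColor(p["frame"],cv2.COLOR_RGB2HSV)
    box=(P[...,1]>-.06)&(P[...,1]<.28)&(P[...,0]>.33)&(P[...,0]<.62)&(P[...,2]>.03)
    gr=(hsv[...,0]>45)&(hsv[...,0]<95)&(hsv[...,1]>90)&box
    q=P[gr]
    if n=="top": q=q[q[:,2]>.16]
    if len(q)>20:
        vx,vy,x0,y0=cv2.fitLine(q[:,:2].astype(np.float32),cv2.DIST_HUBER,0,.01,.01).ravel()
        if vy>0: vx,vy=-vx,-vy
        pr=(q[:,0]-x0)*vx+(q[:,1]-y0)*vy
        print(n,len(q),"angle",np.arctan2(-vx,-vy),"ends",[x0+vx*pr.min(),y0+vy*pr.min()],[x0+vx*pr.max(),y0+vy*pr.max()])
    ye=(hsv[...,0]>22)&(hsv[...,0]<32)&(hsv[...,1]>200)&box
    if ye.sum(): print("yellow",ye.sum(),np.median(P[ye],0))
    out.append(p["frame"][100:340,140:400])
cv2.imwrite(sys.argv[1],cv2.resize(np.hstack(out),None,fx=1.5,fy=1.5)[:,:,::-1])
E
python3 look.py pics/ajar.png
```

```text
clock: 6.98
tool_pos: [0.4369, 0.0135, 0.2254]
eef_rot: [-0.706, 0.708, -0.001, 0.002]
contact_force: [0.1, -0.5, -0.7]
opening: 0.005
clock: 7.35
tool_pos: [0.4349, 0.013, 0.2227]
eef_rot: [-0.706, 0.708, 0.0, -0.001]
contact_force: [-0.6, 0.4, -0.5]
opening: 0.011
top 244 angle 0.5062421 ends [np.float64(0.6047188428310862), np.float64(0.21513451509873116)] [np.float64(0.49327181190339664), np.float64(0.014124552962725676)]
yellow 35 [0.5084 0.0407 0.1708]
side 1178 angle 0.50380236 ends [np.float64(0.6010099434086154), np.float64(0.22011857591498568)] [np.float64(0.48916484687884276), np.float64(0.017224964806345194)]
```

View pics/ajar.png

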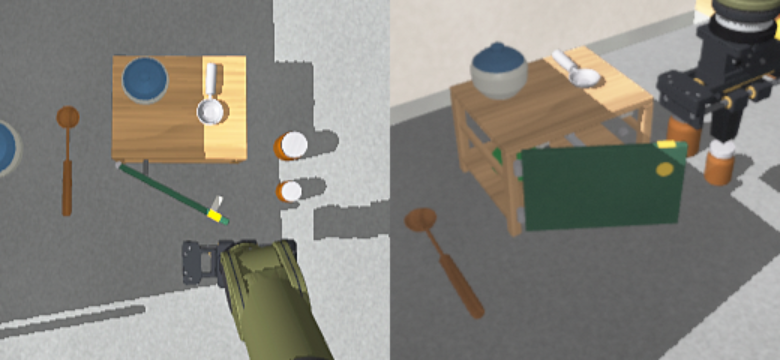

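The door stands ajar at 0.50 rad. A white tab shows behind it by the strip, at crop (218,203), so I check where it is before lowering.

Run:
```python
from h import *
import cv2
np.set_printoptions(precision=3,suppress=True)
p=snapshot("top")
for v in range(228,250):
    print(v,[tuple(np.round(w(p,(u,v)),3)) if False else f"{int(w(p,(u,v))[2]*1000)}:{''.join('%02x'%c for c in p['frame'][v,u])}" for u in range(278,296)])
print(w(p,(285,232)),w(p,(285,236)))
cv2.imwrite("pics/tab.png",cv2.resize(p["frame"][200:260,250:320],None,fx=8,fy=8,interpolation=0)[:,:,::-1])
```

```text
228 ['-1:6d6f6e', '1:6f7171', '7:707171', '4:717170', '1:717372', '2:6e6f6f', '0:717272', '-2:737473', '6:727473', '-4:747473', '6:6f7070', '0:727373', '4:707170', '0:6f706f', '1:717372', '0:737474', '3:6f716f', '-1:6b6b6c']
229 ['2:707271', '4:737273', '0:717372', '0:727371', '-1:6e706f', '2:6c6e6e', '2:6e6f6e', '0:6a6b6b', '-2:696a6b', '7:6d6e6d', '0:6b6c6b', '0:707271', '-1:6f7171', '1:727271', '-3:757676', '-2:747574', '3:6e7070', '-1:6a6c6b']
230 ['1:737372', '0:6f706d', '1:717272', '5:717371', '2:6f7070', '3:6c6e6e', '142:858680', '144:8b8a86', '-1:888887', '-2:5d5f60', '0:676565', '-3:6e7070', '5:6f6f6e', '1:6e6f6f', '3:727474', '-2:737573', '-3:737574', '3:707272']
231 ['2:727373', '1:6e706f', '-3:717171', '2:737474', '3:6f7071', '3:6c6b6c', '146:a7a69e', '147:a2a099', '144:ffffff', '143:ebe9e1', '-3:8f8f8c', '0:6c6d6d', '0:6b6c6c', '-3:6d6e6d', '0:707070', '0:6f7170', '1:737474', '1:757774']
232 ['3:737574', '0:6f7171', '-1:747374', '-2:737474', '1:6b6c6d', '144:82817e', '145:afada6', '147:a19f97', '147:ffffff', '143:ffffff', '-1:a5a6a2', '2:686a6a', '0:6c6e6e', '1:6f6f6f', 
[... 3421 characters left out ...]
 '0:646874', '1:5c617a', '0:7e776d', '0:deb458', '4:ffef38', '167:668e62', '171:459f81', '171:4a9672', '174:4a926f', '171:4a916d', '173:4b9771', '164:34684d', '-2:737070', '1:737372', '4:70716f']
248 ['2:6f7170', '3:6e706e', '-1:6e7070', '0:6d6f71', '0:6a6d73', '1:646772', '2:5a5f74', '1:877c6d', '3:5b696e', '-3:547a6a', '170:488565', '168:50a57c', '172:4a9970', '168:479671', '4:4b5450', '-1:777473', '4:757673', '0:70706e']
249 ['2:717270', '-1:717371', '-3:6f6f70', '-1:6d6e6f', '-1:6d6e6f', '3:6b6e6c', '0:68696d', '0:6c6b71', '2:726f73', '-1:6a6468', '-2:65706a', '-2:577d68', '168:4b8b69', '169:4a7962', '-4:696668', '3:777775', '0:757575', '1:6f7070']
[0.539 0.03  0.147] [0.528 0.03  0.145]
```

View pics/tab.png

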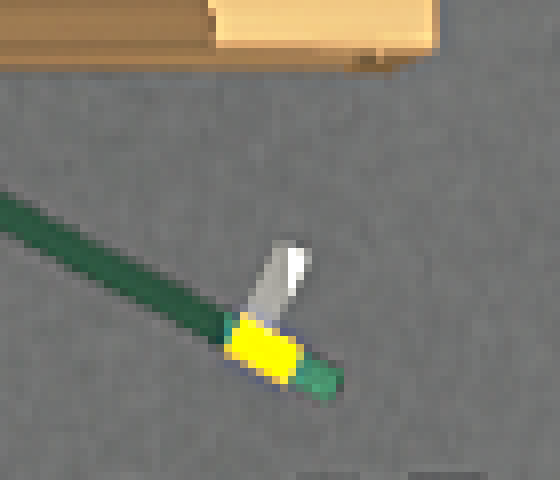

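There is a latch tongue behind the door at a radius of about 205 mm, with its top at z 0.147. I keep the fingertip above it at z of about 0.154, which overlaps the door by 16 mm, and push near the free edge (radius about 215 mm).

```bash
python3 -m creep '[{"hand":0,"slide":[0,-0.05,0],"turn":0},{"hand":0,"slide":[0.002,-0.05,0],"turn":0},{"hand":0,"slide":[0.002,-0.015,0],"turn":0},{"hand":0,"slide":[0,0,0.031],"turn":0},{"hand":0,"slide":[0,0,0.03],"turn":0}]'; python3 -m creep '[{"hand":0,"slide":[0,0,0],"turn":0}]'
```

```text
clock: 8.12
tool_pos: [0.5502, 0.0085, 0.1614]
eef_rot: [-0.706, 0.708, 0.0, -0.0]
contact_force: [0.3, 0.0, 0.3]
opening: 0.005
clock: 8.25
tool_pos: [0.5481, 0.0085, 0.1604]
eef_rot: [-0.706, 0.708, 0.002, -0.002]
contact_force: [0.5, -0.1, 0.2]
opening: 0.005
```

```bash
python3 look.py pics/behind.png
```

```text
top 184 angle 0.50862604 ends [np.float64(0.6048125295724947), np.float64(0.21493038832866646)] [np.float64(0.4942177919577385), np.float64(0.01657420733303966)]
yellow 38 [0.5085 0.0407 0.1707]
side 1274 angle 0.50466037 ends [np.float64(0.6010439711517978), np.float64(0.22004712205234767)] [np.float64(0.48920692830712237), np.float64(0.017579194294736852)]
```

View pics/behind.png

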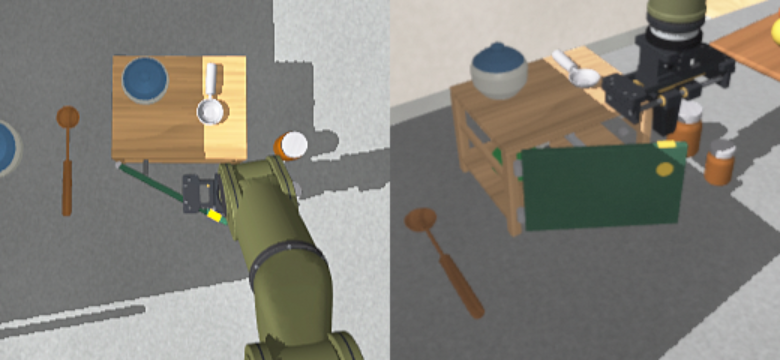

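The finger is behind the door's free edge. I swing the door along the arc slowly.

```bash
python3 -m creep '[{"hand":0,"slide":[0,0.015,0],"turn":0},{"hand":0,"slide":[0,0.015,0],"turn":0},{"hand":0,"slide":[-0.01,0.014,0],"turn":0},{"hand":0,"slide":[-0.009,0.013,0],"turn":0},{"hand":0,"slide":[0,0,0],"turn":0}]'; python3 look.py pics/p1.png
```

```text
clock: 8.98
tool_pos: [0.4927, 0.0287, 0.1634]
eef_rot: [-0.707, 0.708, 0.0, 0.0]
contact_force: [-0.2, -0.5, -0.2]
opening: 0.006
top 172 angle 0.6591798 ends [np.float64(0.6044580357895258), np.float64(0.2152909068197011)] [np.float64(0.49229504779319355), np.float64(0.07052552928233839)]
yellow 1 [0.5418 0.1268 1.3129]
side 1233 angle 0.6583984 ends [np.float64(0.6006659576913983), np.float64(0.22005372108603158)] [np.float64(0.4597222437827504), np.float64(0.0378479968990313)]
```

The door follows the finger (0.66 rad, as predicted), so I continue.

```bash
python3 -m creep '[{"hand":0,"slide":[-0.01,0.014,0],"turn":0},{"hand":0,"slide":[-0.01,0.013,0],"turn":0},{"hand":0,"slide":[-0.016,0.013,0],"turn":0},{"hand":0,"slide":[-0.017,0.013,0],"turn":0},{"hand":0,"slide":[-0.018,0.012,0],"turn":0}]'; python3 look.py pics/p2.png
```

```text
clock: 9.7
tool_pos: [0.428, 0.0994, 0.1628]
eef_rot: [-0.706, 0.708, -0.0, 0.0]
contact_force: [0.3, -0.0, 0.0]
opening: 0.004
top 225 angle 1.0803194 ends [np.float64(0.6033536989887794), np.float64(0.21542158603457767)] [np.float64(0.45327806447522045), np.float64(0.13528104929192925)]
yellow 1 [0.5418 0.1268 1.3129]
side 1110 angle 1.1169289 ends [np.float64(0.6009408297064501), np.float64(0.2223714032634481)] [np.float64(0.3932811639812226), np.float64(0.12106799263248223)]
```

View pics/p2.png

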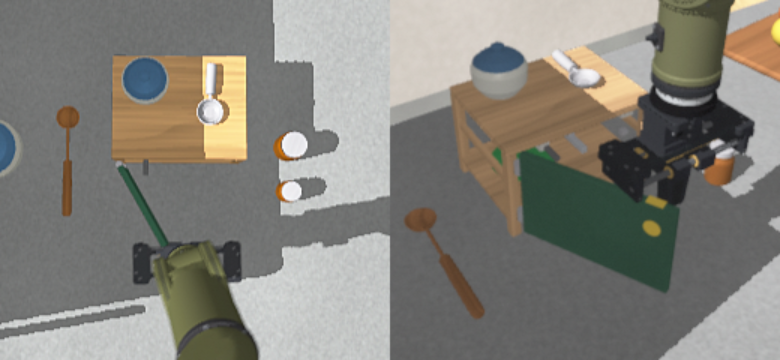

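```bash
python3 -m creep '[{"hand":0,"slide":[-0.016,0.008,0],"turn":0},{"hand":0,"slide":[-0.016,0.007,0],"turn":0},{"hand":0,"slide":[-0.017,0.006,0],"turn":0},{"hand":0,"slide":[-0.016,0.003,0],"turn":0},{"hand":0,"slide":[-0.014,0.002,0],"turn":0}]'; python3 -m creep '[{"hand":0,"slide":[-0.01,0.001,0],"turn":0},{"hand":0,"slide":[-0.006,0,0],"turn":0},{"hand":0,"slide":[0,0,0],"turn":0}]'; python3 look.py pics/p3.png
```

```text
clock: 10.42
tool_pos: [0.4029, 0.178, 0.1627]
eef_rot: [-0.706, 0.709, -0.0, -0.0]
contact_force: [0.2, -0.4, -0.5]
opening: 0.009
clock: 10.8
tool_pos: [0.4019, 0.1943, 0.1627]
eef_rot: [-0.706, 0.708, -0.0, 0.0]
contact_force: [-0.3, -0.7, -0.6]
opening: 0.003
top 254 angle 1.5467899 ends [np.float64(0.6005616867352166), np.float64(0.2180062962552685)] [np.float64(0.4338237664254603), np.float64(0.21400272976202106)]
yellow 2 [0.5418 0.1268 1.3129]
side 549 angle 1.5499274 ends [np.float64(0.6012721900546807), np.float64(0.22490616999984067)] [np.float64(0.3709359324152943), np.float64(0.22009857782188522)]
```

View pics/p3.png

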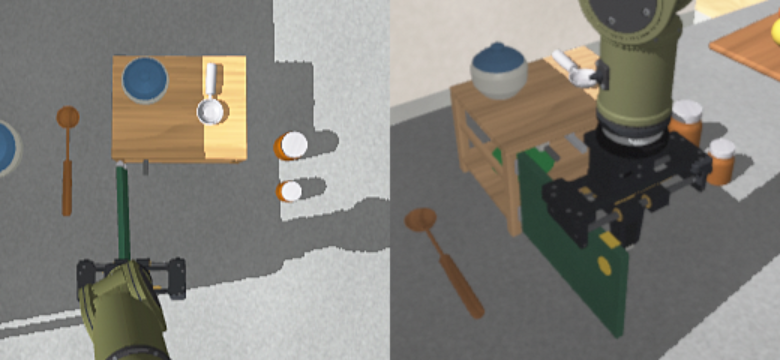

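The door is at about 1.55 rad. I withdraw away from the door, then up.

```bash
python3 -m creep '[{"hand":0,"slide":[0.03,0,0],"turn":0},{"hand":0,"slide":[0.04,0,0],"turn":0},{"hand":0,"slide":[0.05,0,-0.02],"turn":0},{"hand":0,"slide":[0.05,0,-0.03],"turn":0},{"hand":0,"slide":[0.05,0,-0.03],"turn":0}]'; python3 -m creep '[{"hand":0,"slide":[0.05,0,0],"turn":0},{"hand":0,"slide":[0.05,0,0],"turn":0},{"hand":0,"slide":[0,0,0],"turn":0},{"hand":0,"slide":[0,0,0],"turn":0},{"hand":0,"slide":[0,0,0],"turn":0}]'; python3 look.py pics/end.png
python3 - <<'E'
from h import *
p=snapshot("top")
for k in("sugar_bowl","jar","scoop","wooden_spoon"): print(k,[(d["uv"],d["conf"]) for d in pinpoint(k,p)][:2])
E
```

```text
clock: 11.52
tool_pos: [0.4005, -0.0282, 0.2435]
eef_rot: [-0.706, 0.709, -0.0, -0.0]
contact_force: [1.7, 0.6, -0.4]
opening: 0.003
clock: 12.15
tool_pos: [0.4006, -0.1245, 0.2427]
eef_rot: [-0.707, 0.707, 0.0, 0.0]
contact_force: [-0.2, -0.1, 0.4]
opening: 0.005
top 294 angle 1.5556508 ends [np.float64(0.600704736463759), np.float64(0.21696102589573213)] [np.float64(0.375385856636387), np.float64(0.21354818908635412)]
yellow 35 [0.4038 0.213  0.1711]
side 943 angle 1.5506799 ends [np.float64(0.6024792604241043), np.float64(0.22495383908184058)] [np.float64(0.37024490295737633), np.float64(0.22028147716982777)]
sugar_bowl [([236.6, 155.1], 0.68), ([140.5, 199.6], 0.55)]
jar [([328.7, 195.7], 0.78), ([330.2, 227.2], 0.64)]
scoop [([281.3, 163.1], 0.79), ([216.5, 209.5], 0.18)]
wooden_spoon [([186.4, 207.3], 0.61)]
```

View pics/end.png

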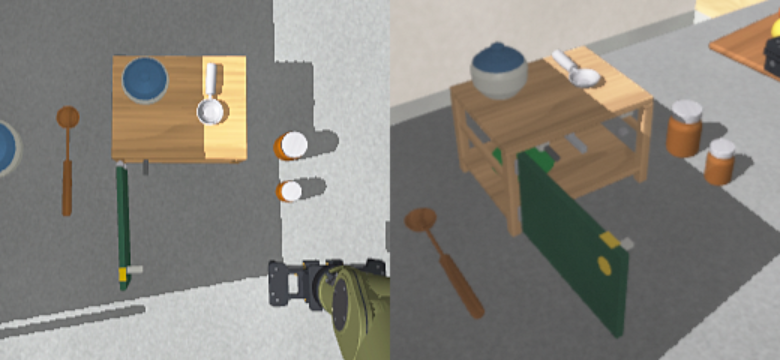

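The door stands square to the front at about 1.55 rad. The bowl, scoop, jars and spoon are where they were, and the arm is clear.

```bash
python3 -c "from plant import *;print(finish_job())"
```

```text
the job is handed in; nothing more can be done
None
```

The door is open and square to the shelf's front, and the job is handed in; `finish_job` gives no verdict.

- **Press:** I pressed the yellow mark with the closed fingertips until the firm stop, at about 9 N, and backed off. The door sprang ajar by itself to about 0.50 rad.
- **Swing:** I put the fingertips behind the free edge, above the latch tongue on the door's inside, and pushed the door round.
- **Last checks:** After I withdrew, the two cameras read 1.56 and 1.55 rad. The sugar bowl, scoop, jar and spoon were found within about 3 pixels of their first positions. That is the networks' own scatter, and the pictures show no change. The arm is clear, with no contact force beyond noise. The robot's clock read about 12 s of the 48 s allowed.
- **Disagreement:** Partway through the swing the two cameras differed by 0.04 rad because the hand hid part of the door. No other check failed.

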